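# Hang the oiled mallet on the swinging drop hook

### The job

The little turned mallet has just been oiled: hang it by its ring on the drop hook of the finishing stand to dry. The empty hook is swinging, so first still it with a light touch of the fingers or the mallet (do not grip it, knock it or pull hard on it). Then bring the ring over its point and lower until you feel that the springy arm carries all of the mallet's weight before you let go, so that it neither drops nor bounces but stays hanging quietly; leave the other things where they are.

Things in the scene. Friction and masses are not known exactly. Their poses are not given: they have to be found in the camera images.
- stand: Finishing stand, fixed. Origin on the bench right under the hook's pivot. The hook's mouth (open, pointed side) looks along the stand's -x, to the robot; +y is left. Base plate 150 x 200 x 18 mm and 18 mm post, 507 mm high, stand 170 mm behind (+x) and 247 mm left of the hook. A springy 4 mm wire arm, 475 mm up, runs from post to hook: it dips 3.5 mm for each newton hung on it.
- hook: Drop hook: steel pendant, about 250 g, on a two-way pivot 450 mm above the bench, swings with hardly any friction. Origin at the pivot, z up along the shank. Swivel barrel, 25 mm thick, 62 to 108 mm below the origin, 18 mm collar under it to 118 mm, then bare 6 mm shank on the axis down to 138 mm.
- seat (a point): Inside bottom of the hook's U-bend, where a ring comes to rest: under the pivot, about 250 mm above the bench when still and empty. Axes as the hook's. The shank cranks 16 mm to +x (between 62 and 40 mm above the seat), then a U-bend of 6 mm wire in the x-z plane, 26 mm wide inside, with its point on the -x side; the wire's underside is 6 mm below the seat.
- tip (a point): The top of the hook's point: 16 mm to -x of the seat and 16 mm above it.
- sway (a joint): The hook's sideways swing about the stand's x axis, rad; 0 is hanging plumb, positive swings the hook to the stand's +y. It starts swinging 0.2 to 0.3 either way, period about 0.7 s, and would go on so for longer than the whole job. Held aside, the hook presses back with well under 1 N; a finger put in its way in full swing is struck by several newtons.
- nod (a joint): The hook's fore-and-aft swing about its y axis, rad; 0 is plumb, positive swings the hook to -x, towards the robot. It starts swinging by up to 0.12.
- mallet: To hang: turned wood, 203 mm tall with ring, up to 550 g by wood and core, upright on its head. Origin under its middle, z up. Head 50 to 62 mm thick, 66 mm tall; straight 25 mm handle from 66 to 150 mm, rounded off to 165 mm; steel ring on top, in the mallet's y-z plane, its hole along x. Room to take the handle with fingers either side along y, the gripper leaning back 45 degrees to the robot.
- ring (a point): Centre of the mallet's hanging ring, 185 mm above its underside. Ring of 4 mm wire, hole 28 mm, outside 36 mm. When the ring hangs in the hook its centre is 14 mm below the seat, and the ring's hole must face along the hook's x.
- handle (a point): Grasp point on the axis of the mallet's handle, 95 mm above the underside; 25 mm thick here.
- finial: Bystander: turned stair finial of the same wood, 126 mm tall, 58 mm thick, no ring; it may stand in either of the mallet's two places. Origin under its middle.
- oil_can: Bystander: round can, 72 mm thick, 115 mm tall. Origin under its middle.
- square: Bystander: joiner's square lying flat, black stock 110 mm, steel blade. Origin under the stock.
- gouge: Bystander: turning gouge lying down, 310 mm long, 28 mm thick. Origin under the end of its handle.
- brush: Bystander: small brush lying down, 190 mm long.
- sand_block: Bystander: cork sanding block 110 x 60 x 35 mm.
- blank: Bystander: square turning blank 200 x 48 x 48 mm lying down.

How it is judged:
By the outcome, as a careful person would: the job done as asked, in the order asked, and still so for the second after the job is handed in, with the robot touching nothing.
It also fails if it takes over 72 s, if anything falls off the work surface, if the arm or the gripper's body presses on something with over 40 N, if the wrist force passes 120 N, or if a joint passes its speed limit or range.

### The arm

A 7-joint arm with a two-finger parallel gripper is mounted at the origin on the work surface. World frame = base frame: x ahead of the robot, y to its left, z up, the work surface at z = 0. Lengths are in mm, angles in rad, forces in N, time in s.
With the tool pointing down it reaches from about 425 to 875 mm from the base axis. Payload 8.4 kg.
Tool frame: the origin (TCP) lies on the centre line of the jaws, within the pads' length; the fingertips stand 14 mm ahead of it and the grasp point (between the pads) lies 5 mm behind it (ctrl.tips_ahead is the distance from the TCP to the fingertips, in mm); z points along the fingers, y is the direction in which the jaws open and shut (so a half turn about z gives the same grasp; the last joint's range is limited). The gripper opens to 87 mm and grips with 3 to 60 N. Pads are 19 mm wide; open, the fingers measure 117 mm over their backs; the gripper's body (75 mm by 190 mm) begins 51 mm behind the grasp point.
Start: joints at [1.221, 0.333, 0.04, 1.465, -0.013, 1.343, -0.059], TCP at [161.295, -629.641, 236.546] pointing down, gripper open.
Joint ranges: [-2.58, 2.58], [-0.38, 2.09], [-1.3, 1.39], [0.25, 2.4], [-1.5, 4.64], [0.08, 2.09], [-2.65, 2.65]. Speed limits (rad/s): [2.22, 2.22, 2.79, 2.79, 3.14, 3.14, 3.14].

### API

Orientations are given as a unit quaternion [x, y, z, w].
In Python, from bench import telemetry, viewer, job_done, ctrl gives the robot as it stands.
- The arm moves only by the tool step_arm, never from a script. Its argument "steps" is one flat list of numbers, 6 for each row, row after row: the shift along the tool's x, y, z in cm, then the turn, a rotation vector about the tool's x, y, z in degrees. A call has 1 to 20 rows; each row shifts and turns the commanded pose from where the row before left it, along the tool's axes as they then stand; what a row does not reach is not made up. A row lasts 1/10 s, in which the tool goes at most 50 mm and 8.59 degrees, less where a joint would pass 70% of its speed; a pose out of reach is approached as far as the arm can. A call with a gripper value outside its range is refused whole. "gripper" is the gripper's target within -1 to 1 (shut at 1, half-way at 0, fully open at -1), set as the call begins (left out, the last holds). The fingers move at their own pace and stop on an object; "grip_force" is the grip in N (left out, the last holds). Time passes only in rows, so rows that do not move let the fingers close. It gives the time, the measured TCP pose, the force and the opening at its end, in the units of the state.
- telemetry.observe(): the state, without advancing time (a new reading comes with each control period).
- viewer.get_image(name): name is "side" or "top" or "wrist"; returns the picture (420x560x3 uint8, blue, green, red); there is no depth.
- viewer.calibration(name): a dict with "fx", "fy", "cx", "cy" (pixels), "R" (3x3) and "t" (3): a world point X has camera coordinates R X + t; the wrist camera has in their place "mount" (4x4, takes a point from camera to tool coordinates, whose origin is the TCP and whose axes are the flange's). Camera axes: x right, y down, z forward; pixel columns grow to the right and rows downward; lengths in mm; the calibration is good to about 2 mm. The wrist camera is an equidistant fisheye: a pixel r from the principal point sees the ray r / f radians off the axis. A picture is of the moment at which its call begins: read the wrist's pose just before it. calibration takes no time and is no camera call.
- job_done(): hands the job in, once; it reports no verdict.
The state is a dict: "clock": time; "joint_positions": joint angles; "joint_velocities": joint speeds; "joint_efforts": joint torques, N m; "tool_pos": TCP position; "tcp_rot": TCP orientation; "wrist_force": force on the tool from outside, world axes, zero at the start; "torque": the same for the moment, N m; "width": finger opening in mm.
Only numpy, scipy, OpenCV 4.12 (cv2) and the standard library are available. Lean on these libraries where they do the work, as an engineer would, in place of code of your own. Each camera call takes 0.05 s, during which the arm holds its last target. There are 200 camera calls.

## Working session

There is one attempt and no reset: what is moved stays moved. The work goes in short steps, Python scripts to look and compute and a tool call to move; the robot and the scene stay as the last step left them, time stands still between calls to the robot, and variables do not carry over. Pictures are saved under pics/ and viewed, about 8 in all and at most 12, crops included, and the job is handed in when it is done.

Besides the shell and the picture viewer there is one more tool, called after "Emit:" as a command line: name --argument value ..., lists and objects as JSON in quotes. step_arm: Moves the arm, as the interface text tells. Its arguments: {"type":"object","properties":{"steps":{"type":"array"},"gripper":{"type":"number"},"grip_force":{"type":"number"}},"required":["steps"]}

```bash
ls; mkdir -p pics; python3 - <<'E'
from bench import telemetry, viewer, ctrl
import cv2
s=telemetry.observe(); print({k:(v if not hasattr(v,'tolist') else v) for k,v in s.items()})
for n in ("side","top"):
    im=viewer.get_image(n); cv2.imwrite(f"pics/{n}0.png",im)
    c=viewer.calibration(n); print(n,c)
print(viewer.calibration("wrist")); print([a for a in dir(ctrl) if a[0]!='_'], telemetry.observe()['clock'])
E
```

```text
pics
{'clock': 0.0, 'joint_positions': array([ 1.22080476,  0.3338894 ,  0.03991267,  1.46627201, -0.01339544,
        1.34331512, -0.05851307]), 'joint_velocities': array([ 1.21895963e-03, -4.73830378e-05,  3.49148536e-04,  1.30064533e-03,
        2.10212920e-03,  8.50323055e-05,  2.65734661e-04]), 'joint_efforts': array([ 6.05582027e-04, -6.56360507e+01,  1.33521974e+00, -4.03801739e+01,
       -5.97959803e-02,  4.46180720e-02,  1.52629873e-04]), 'tool_pos': array([ 161.1464036 , -629.24066941,  235.67334902]), 'tcp_rot': array([ 9.92152048e-01,  1.25034632e-01, -1.63425889e-04, -7.92136937e-04]), 'wrist_force': array([-0.10942267,  0.36470197, -0.76511491]), 'torque': array([ 0.00598559, -0.02881762,  0.0033017 ]), 'width': 87.02677119887325}
side {'fx': 532.6957158780342, 'fy': 532.6957158780342, 'cx': 272.3883161292615, 'cy': 204.0874331452027, 'R': array([[-0.98783439, -0.1554056 , -0.00568493],
       [-0.08319638,  0.55901562, -0.82497266],
       [ 0.13138334, -0.8144634 , -0.56514404]]), 't': array([ 571.7423788 ,  242.49660422, 2020.76727463])}
top {'fx': 477.9322859245058, 'fy': 477.9322859245058, 'cx': 284.92203977059467, 'cy': 210.23328369043327, 'R': array([[-0.00344073, -0.99998104, -0.00510771],
       [-0.99432443,  0.00396431, -0.1063166 ],
       [ 0.10633483,  0.00471292, -0.99431921]]), 't': array([  75.88508167,  570.2785471 , 1727.34810575])}
{'fx': 325.19226210127806, 'fy': 325.19226210127806, 'cx': 279.8101920401288, 'cy': 209.04221857437676, 'mount': array([[ 6.90307579e-04, -9.68073787e-01, -2.50664451e-01,
         6.75108613e+01],
       [ 9.99999444e-01,  8.67957845e-04, -5.98170348e-04,
        -1.16510116e-01],
       [ 7.96639210e-04, -2.50663899e-01,  9.68073848e-01,
        -1.48635289e+02],
       [ 0.00000000e+00,  0.00000000e+00,  0.00000000e+00,
         1.00000000e+00]])}
['IKError', 'tips_ahead'] 0.1
```

View pics/side0.png

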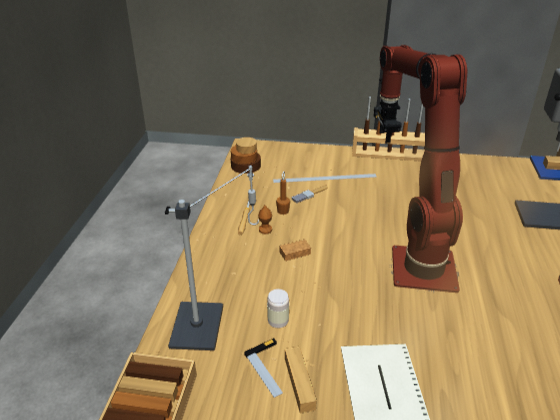

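View pics/top0.png

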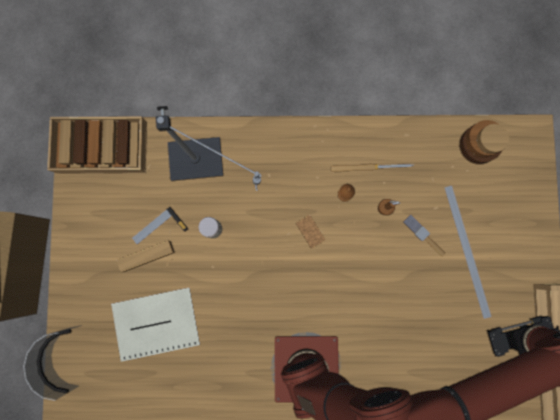

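```bash
python3 - <<'E'
import cv2,numpy as np
t=cv2.imread('pics/top0.png')[95:230,150:420]; s=cv2.imread('pics/side0.png')[150:250,150:300]
cv2.imwrite('pics/cropt.png',cv2.resize(np.ascontiguousarray(t[60:125,85:265]),None,fx=4.4,fy=4.4,interpolation=cv2.INTER_CUBIC))
s=cv2.imread('pics/side0.png')[155:245,215:335]
cv2.imwrite('pics/crops.png',cv2.resize(s,None,fx=6.5,fy=6.5,interpolation=cv2.INTER_CUBIC))
E
cat > h.py <<'E'
import numpy as np, cv2
from scipy.spatial.transform import Rotation as Ro
from bench import telemetry, viewer
def ray(n,u,v):
    c=viewer.calibration(n); R=np.array(c['R']);t=np.array(c['t'])
    d=R.T@np.array([(u-c['cx'])/c['fx'],(v-c['cy'])/c['fy'],1]); return -R.T@t,d
def on_z(n,u,v,z):
    o,d=ray(n,u,v); return o+d*(z-o[2])/d[2]
def tri(a,b):
    (o1,d1),(o2,d2)=ray('side',*a),ray('top',*b)
    k=np.linalg.lstsq(np.c_[d1,-d2],o2-o1,rcond=None)[0]
    p,q=o1+k[0]*d1,o2+k[1]*d2; return (p+q)/2,np.linalg.norm(p-q)
def proj(n,X):
    c=viewer.calibration(n); x=np.array(c['R'])@np.array(X,float)+np.array(c['t'])
    return c['fx']*x[0]/x[2]+c['cx'],c['fy']*x[1]/x[2]+c['cy']
def wproj(X,pos,q):
    c=viewer.calibration('wrist');M=np.array(c['mount'])
    Xt=Ro.from_quat(q).inv().apply(np.array(X,float)-pos); x=np.linalg.inv(M)@np.r_[Xt,1]
    th=np.arctan2(np.hypot(x[0],x[1]),x[2]); ph=np.arctan2(x[1],x[0])
    return c['cx']+c['fx']*th*np.cos(ph),c['cy']+c['fx']*th*np.sin(ph)
def wray(u,v,pos,q):
    c=viewer.calibration('wrist');M=np.array(c['mount'])
    a=np.array([u-c['cx'],v-c['cy']])/c['fx']; th=np.hypot(*a)
    d=np.r_[a/th*np.sin(th),np.cos(th)]; R=Ro.from_quat(q)
    return pos+R.apply(M[:3,3]), R.apply(M[:3,:3]@d)
E
```

```text
(no output)
```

View pics/cropt.png

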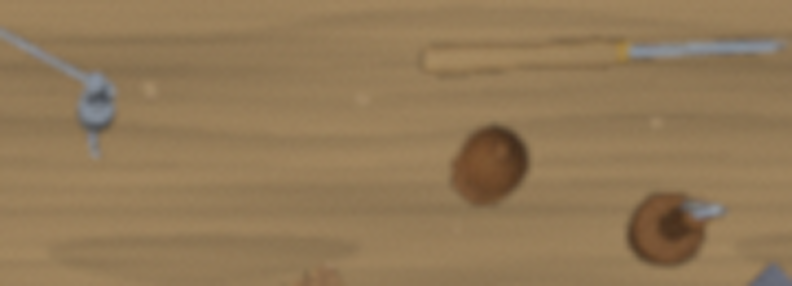

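View pics/crops.png

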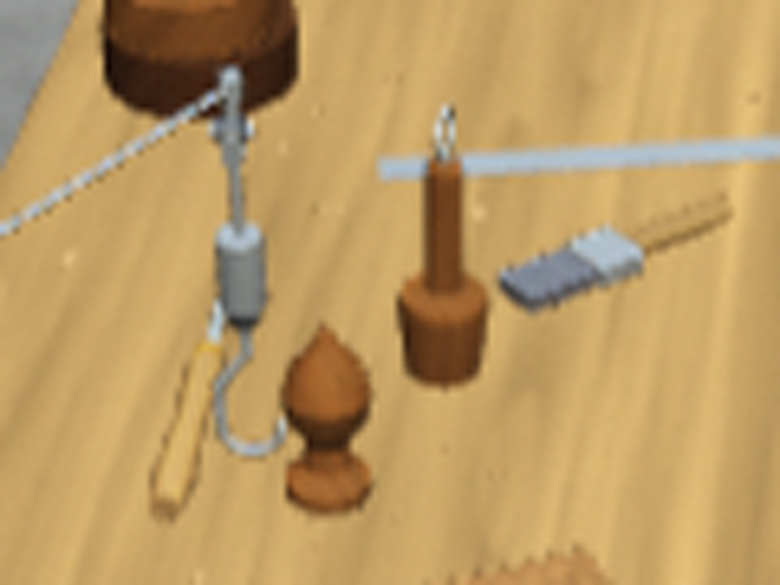

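```bash
python3 - <<'E'
from h import *
np.set_printoptions(precision=1,suppress=True)
T=lambda u,v:(235+(u+.5)/4.4-.5,155+(v+.5)/4.4-.5); S=lambda u,v:(215+(u+.5)/6.5-.5,155+(v+.5)/6.5-.5)
print('armend',tri(S(231,85),T(95,80)))
print('pivot z450', on_z('side',*S(231,130),450), on_z('top',*T(97,100),450))
print('ring',tri(S(446,133),T(702,210)), on_z('side',*S(446,133),185),on_z('top',*T(702,210),185))
print('malletbase', on_z('side',*S(443,368),0),on_z('top',*T(665,230),40))
for a in ((683,206),(722,213)): print('ringends',on_z('top',*T(*a),185))
print('post', on_z('top',163,121,507),on_z('side',183,208,507), 'base',on_z('top',195,160,9))
for p in [(170,150),(220,137.5),(222,178),(171.5,181)]: print(on_z('top',*p,18))
print('tip',tri(S(283,425),T(95,157)))
print('finial',on_z('side',*S(330,495),0),on_z('top',*T(490,165),80))
E
```

```text
armend (array([626.2, 150.6, 475.1]), np.float64(2.691179868571874))
pivot z450 [625.2 152.5 450. ] [619.2 151.1 450. ]
ring (array([ 578.7, -293.8,  184.1]), np.float64(1.1980678923195909)) [ 577.9 -292.3  185. ] [ 579.2 -293.6  185. ]
malletbase [ 578.8 -291.9    0. ] [ 580.4 -295.1   40. ]
ringends [ 582.3 -279.2  185. ]
ringends [ 576.8 -308.7  185. ]
post [766.3 404.  507. ] [755.4 446.2 507. ] base [764.7 412.2   9. ]
[801.4 505.2  18. ]
[848.5 317.6  18. ]
[693.9 308.4  18. ]
[683.4 496.9  18. ]
tip (array([604.3, 163.1, 278.9]), np.float64(7.317033336045247))
finial [ 630.7 -141.4    0. ] [ 629.8 -145.7   80. ]
```

Emit:
step_arm --steps '[3.3,-1.96,-1.3,0,0,0,3.3,-1.96,-1.3,0,0,0,3.3,-1.96,-1.3,0,0,0,3.3,-1.96,-1.3,0,0,0,3.3,-1.96,-1.3,0,0,0,3.3,-1.96,-1.3,0,0,0,3.3,-1.96,-1.3,0,0,0,3.3,-1.96,-1.3,0,0,0,3.3,-1.96,-1.3,0,0,0,3.3,-1.96,-1.3,0,0,0,3.3,-1.96,-1.3,0,0,0,1.4,-4.1,0,0,0,0,1.4,-4.1,0,0,0,0,1.4,-4.1,0,0,0,0,1.4,-4.1,0,0,0,0,1.4,-4.1,0,0,0,0,1.4,-4.1,0,0,0,0,1.4,-4.1,0,0,0,0,1.4,-4.1,0,0,0,0,1.4,-4.1,0,0,0,0]'

```text
clock: 2.1
tool_pos: [489.6, 59.7, 379.5]
tcp_rot: [0.992, 0.125, -0.0, 0.0]
wrist_force: [2.0, 0.5, -0.2]
width: 87.0
```

Emit:
step_arm --steps '[0,0,0,0,0,5,0,0,0,0,0,5,0,0,0,0,7,0,0,0,0,0,7,0,0,0,0,0,7,0,0,0,0,0,7,0,0,0,0,0,7,0,0,0,0,0,7,0,0,0,0,0,7,0,0,0,0,0,6,0,0,0,0,0,0,0,0,0,0,0,0,0]'

```text
clock: 3.3
tool_pos: [522.8, 58.5, 360.7]
tcp_rot: [0.953, 0.032, 0.301, -0.001]
wrist_force: [0.5, -0.0, 0.7]
width: 87.0
```

```bash
python3 - <<'E'
from h import *
np.set_printoptions(precision=2,suppress=True)
s=telemetry.observe(); print(s['clock'],s['tool_pos'],s['tcp_rot'],s['joint_positions'],s['wrist_force'])
print(Ro.from_quat(s['tcp_rot']).as_matrix())
ims=[]; tp=[]
for i in range(16):
    tp.append(telemetry.observe()['clock']); ims.append(viewer.get_image('wrist'))
np.savez('seq.npz',ims=np.array(ims),t=tp,pos=s['tool_pos'],q=s['tcp_rot'])
print(tp)
a=np.array(ims).astype(int); d=(a.max(0)-a.min(0)).max(2); ys,xs=np.where(d>60); print(xs.min(),xs.max(),ys.min(),ys.max())
cv2.imwrite('pics/w1.png',np.hstack([cv2.resize(ims[0],(400,300)),cv2.resize(d.astype(np.uint8)[...,None].repeat(3,2),(400,300))]))
E
```

```text
3.3 [522.76  58.53 360.72] [ 0.95  0.03  0.3  -0.  ] [-0.03 -0.38 -0.19  2.04  0.05  0.88 -1.75] [ 0.47 -0.05  0.68]
[[ 0.82  0.06  0.57]
 [ 0.06 -1.    0.02]
 [ 0.57  0.02 -0.82]]
[3.3, 3.35, 3.4, 3.45, 3.5, 3.55, 3.6, 3.65, 3.7, 3.75, 3.8, 3.85, 3.9, 3.95, 4.0, 4.05]
0 559 0 316
```

View pics/w1.png

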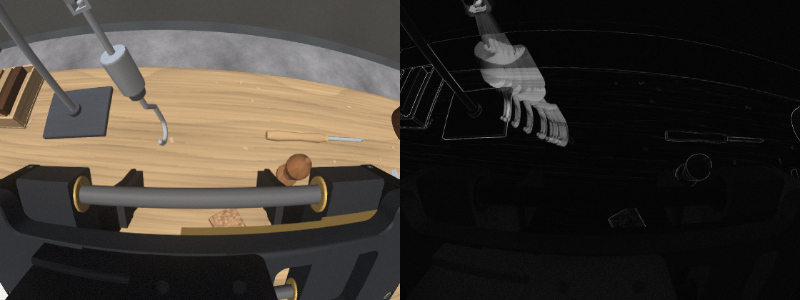

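```bash
python3 - <<'E'
from h import *
np.set_printoptions(precision=1,suppress=True)
z=np.load('seq.npz'); pos,q=z['pos'],z['q']
def onx(u,v,x=622):
    o,d=wray(u,v,pos,q); return o+d*(x-o[0])/d[0]
for n,p in dict(L=(112*1.4,127*1.4),R=(163*1.4,143*1.4),img0bottom=(160*1.4,143*1.4),barrel0=(122*1.4,70*1.4),piv=(83*1.4,9*1.4)).items(): print(n,onx(*p))
print('pivot pred',wproj([622,151,450],pos,q))
t=z['t']; ims=z['ims']
tiles=[ims[i][0:210,90:270] for i in (0,2,4,6,8,10,12,14)]
cv2.imwrite('pics/seq.png',np.vstack([np.hstack(tiles[:4]),np.hstack(tiles[4:])]))
E
```

```text
L [622.  185.9 242.3]
R [622.  118.8 193.1]
img0bottom [622.  123.6 192.3]
barrel0 [622.  134.8 365.6]
piv [622.  146.6 436.6]
pivot pred (np.float64(100.07197035051729), np.float64(-6.783409177217749))
```

View pics/seq.png

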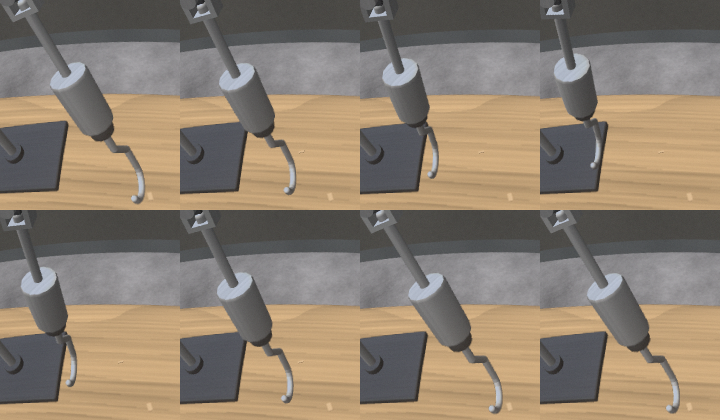

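Emit:
step_arm --steps '[0,3.3,0,0,0,0,0,3.3,0,0,0,0,0,3.3,0,0,0,0,1.9,0,1.3,0,0,0,1.9,0,1.3,0,0,0,1.9,0,1.3,0,0,0,1.9,0,1.3,0,6,0,0,0,0,0,6,0,0,0,0,0,0,0]'

```text
clock: 5.0
tool_pos: [619.3, -35.8, 359.5]
tcp_rot: [0.917, 0.031, 0.397, -0.004]
wrist_force: [-0.9, 0.4, -0.8]
width: 86.9
```

```bash
python3 - <<'E'
from h import *
np.set_printoptions(precision=3,suppress=True)
s=telemetry.observe(); print(s['clock'],s['tool_pos'],s['joint_positions'],s['wrist_force'])
print(Ro.from_quat(s['tcp_rot']).as_matrix())
E
```

```text
5.0 [619.323 -35.788 359.535] [ 0.011 -0.275 -0.003  2.069 -0.075  0.532 -1.448] [-0.915  0.414 -0.827]
[[ 0.683  0.059  0.728]
 [ 0.053 -0.998  0.031]
 [ 0.729  0.017 -0.684]]
```

Emit:
step_arm --steps '[0.13,-2.5,0.08,0,0,0,0.13,-2.5,0.08,0,0,0,0.13,-2.5,0.08,0,0,0,0.02,-0.3,0.01,0,0,0,0.02,-0.3,0.01,0,0,0,0.02,-0.3,0.01,0,0,0,0.02,-0.3,0.01,0,0,0]'

```text
clock: 5.7
tool_pos: [621.6, 51.0, 363.8]
tcp_rot: [0.917, 0.03, 0.399, -0.004]
wrist_force: [0.3, 0.5, 0.6]
width: 87.4
```

```bash
python3 - <<'E'
from h import *
np.set_printoptions(precision=2,suppress=True)
ims=[];F=[]
s=telemetry.observe();print(s['tool_pos'])
for i in range(14):
    F.append(telemetry.observe()['wrist_force']); ims.append(viewer.get_image('wrist'))
print(np.array(F))
np.savez('seq2.npz',ims=np.array(ims),pos=s['tool_pos'],q=s['tcp_rot'])
a=np.array(ims).astype(int);d=(a.max(0)-a.min(0)).max(2).astype(np.uint8)
cv2.imwrite('pics/w2.png',np.hstack([ims[0][:,:400],np.dstack([d]*3)[:,:400]]))
E
```

```text
[621.62  50.97 363.78]
[[ 0.31  0.47  0.58]
 [ 0.06  0.54 -0.12]
 [ 0.11  0.17 -0.13]
 [-0.65  0.49  0.24]
 [-0.22  0.29 -0.31]
 [-0.11 -0.24 -0.38]
 [-0.45  0.63 -0.07]
 [ 0.22  0.31 -0.01]
 [-0.02  0.31 -0.45]
 [-0.41  0.28 -0.7 ]
 [ 0.54  0.21 -0.43]
 [ 0.75  1.14  0.21]
 [-0.53 -0.14 -0.39]
 [ 0.32 -0.09 -0.43]]
```

View pics/w2.png

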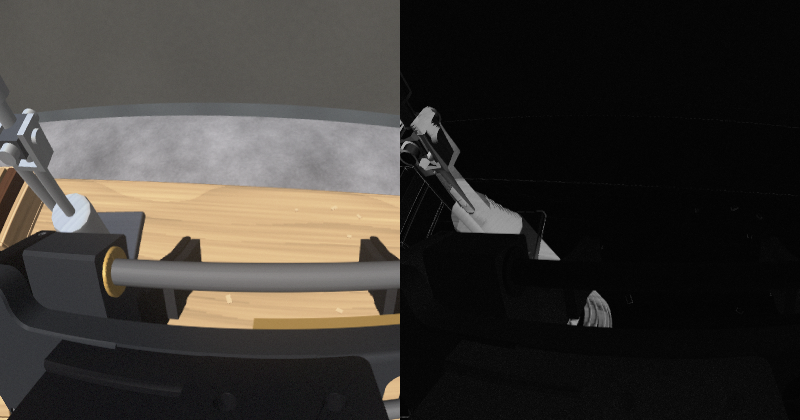

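Emit:
step_arm --steps '[0,-0.03,0,0,0,0,0,-0.03,0,0,0,0,0,-0.03,0,0,0,0,0,-0.03,0,0,0,0,0,-0.03,0,0,0,0,0,-0.03,0,0,0,0,0,-0.03,0,0,0,0,0,-0.03,0,0,0,0,0,-0.03,0,0,0,0,0,-0.03,0,0,0,0,0,-0.03,0,0,0,0,0,-0.03,0,0,0,0,0,-0.03,0,0,0,0,0,-0.03,0,0,0,0,0,-0.03,0,0,0,0,0,-0.03,0,0,0,0,0,-0.03,0,0,0,0,0,-0.03,0,0,0,0,0,-0.03,0,0,0,0,0,-0.03,0,0,0,0]'

```text
clock: 8.4
tool_pos: [621.1, 57.8, 363.4]
tcp_rot: [0.916, 0.031, 0.399, -0.004]
wrist_force: [-0.2, -0.1, 0.1]
width: 86.7
```

```bash
cat > sway.py <<'E'
# records n frames; prints horizontal range of the barrel-top/upper-shank motion and force peaks
from h import *
import sys
n=int(sys.argv[1]) if len(sys.argv)>1 else 14
np.set_printoptions(precision=2,suppress=True)
s=telemetry.observe();print(s['clock'],s['tool_pos'])
ims=[];F=[]
for i in range(n):
    F.append(telemetry.observe()['wrist_force']); ims.append(viewer.get_image('wrist'))
F=np.array(F);print('Fy',F[:,1])
# track via template of barrel top in first frame
g=[cv2.cvtColor(i,6) for i in ims]
T=g[0][185:232,40:110]
tr=[cv2.minMaxLoc(cv2.matchTemplate(x[150:260,0:190],T,5))[3] for x in g]
print('track',tr)
cv2.imwrite('last.png',ims[-1])
E
python3 sway.py
```

```text
8.4 [621.14  57.77 363.45]
Fy [-0.11  0.63 -0.51  0.01 -0.55 -0.16  0.06 -0.49 -0.4   0.7  -0.98  0.29
  0.23 -0.12]
track [(40, 35), (43, 36), (49, 40), (120, 61), (14, 26), (14, 26), (14, 26), (14, 26), (14, 26), (14, 26), (54, 45), (47, 40), (42, 36), (40, 35)]
```

Emit:
step_arm --steps '[0,-0.03,0,0,0,0,0,-0.03,0,0,0,0,0,-0.03,0,0,0,0,0,-0.03,0,0,0,0,0,-0.03,0,0,0,0,0,-0.03,0,0,0,0,0,-0.03,0,0,0,0,0,-0.03,0,0,0,0,0,-0.03,0,0,0,0,0,-0.03,0,0,0,0,0,-0.03,0,0,0,0,0,-0.03,0,0,0,0,0,-0.03,0,0,0,0,0,-0.03,0,0,0,0,0,-0.03,0,0,0,0,0,-0.03,0,0,0,0,0,-0.03,0,0,0,0,0,-0.03,0,0,0,0,0,-0.03,0,0,0,0,0,-0.03,0,0,0,0]'

```text
clock: 11.1
tool_pos: [620.8, 63.7, 363.4]
tcp_rot: [0.916, 0.031, 0.399, -0.004]
wrist_force: [-0.5, 0.3, -0.9]
width: 87.0
```

```bash
cat > sway.py <<'E'
# records n frames; prints right edge of the moving barrel top per frame and Fy
from h import *
import sys
n=int(sys.argv[1]) if len(sys.argv)>1 else 14
np.set_printoptions(precision=2,suppress=True,linewidth=150)
s=telemetry.observe();print(s['clock'],s['tool_pos'])
ims=[];F=[]
for i in range(n):
    F.append(telemetry.observe()['wrist_force']); ims.append(viewer.get_image('wrist'))
F=np.array(F);print('Fy',F[:,1])
e=[]
for im in ims:   # barrel is bluish-grey on brown wood: right-most non-wood pixel in rows 195..222, cols<150
    r=im[195:222,:160].astype(int); m=(r[...,2]-r[...,0]<15)&(r.max(2)>110)
    e.append(int(np.median([np.where(x)[0].max() if x.any() else -1 for x in m])))
print('edge',e); cv2.imwrite('last.png',ims[-1]); cv2.imwrite('first.png',ims[0])
E
python3 sway.py; python3 - <<'E'
import numpy as np
z=np.load('seq2.npz')['ims']
e=[]
for im in z:
    r=im[195:222,:160].astype(int); m=(r[...,2]-r[...,0]<15)&(r.max(2)>110)
    e.append(int(np.median([np.where(x)[0].max() if x.any() else -1 for x in m])))
print('before',e)
E
```

```text
11.1 [620.78  63.75 363.36]
Fy [ 0.27  1.09  1.21 -0.49 -0.49  0.83  0.2   0.52 -0.03  0.24  0.64  0.23 -0.56 -0.07]
edge [110, 112, 117, 123, 126, 99, 101, 102, 101, 96, 123, 120, 114, 111]
before [89, 95, 102, 105, 76, 80, 80, 79, 75, 103, 100, 93, 89, 89]
```

```bash
cat > sway.py <<'E'
# records n frames; prints the column extent of motion (max-min over time) in some rows, and Fy
from h import *
import sys
np.set_printoptions(precision=2,suppress=True,linewidth=150)
def ext(ims):
    a=np.array(ims).astype(int); d=(a.max(0)-a.min(0)).max(2)
    for r in (150,165,180,200,215,225):
        m=np.where(d[r-1:r+2,:180].mean(0)>35)[0]; print(r,(m.min(),m.max(),len(m)) if len(m) else None,end='; ')
    print()
if __name__=='__main__':
    n=int(sys.argv[1]) if len(sys.argv)>1 else 14
    s=telemetry.observe();print(s['clock'],s['tool_pos'])
    ims=[];F=[]
    for i in range(n):
        F.append(telemetry.observe()['wrist_force']); ims.append(viewer.get_image('wrist'))
    F=np.array(F);print('Fy',F[:,1]); ext(ims); np.savez('last.npz',ims=ims)
E
python3 -c "
from sway import *
ext(np.load('seq2.npz')['ims'])"; python3 sway.py
python3 - <<'E'
import numpy as np,cv2
z=np.load('last.npz')['ims']
cv2.imwrite('pics/w3.png',np.vstack([np.hstack([z[i][100:330,0:260] for i in (0,2,4)]),np.hstack([z[i][100:330,0:260] for i in (6,8,10)])]))
E
```

```text
150 (np.int64(0), np.int64(59), 28); 165 (np.int64(8), np.int64(53), 37); 180 (np.int64(24), np.int64(65), 27); 200 (np.int64(15), np.int64(93), 40); 215 (np.int64(51), np.int64(145), 71); 225 (np.int64(31), np.int64(144), 72); 
11.8 [620.78  63.76 363.37]
Fy [-0.34 -0.39  0.    0.36 -0.26 -0.05  0.33  0.35  0.52 -0.3  -0.34 -0.4   0.16 -0.36]
150 (np.int64(21), np.int64(83), 14); 165 (np.int64(35), np.int64(76), 37); 180 (np.int64(63), np.int64(88), 26); 200 (np.int64(76), np.int64(113), 38); 215 (np.int64(71), np.int64(139), 69); 225 (np.int64(73), np.int64(142), 70);
```

View pics/w3.png

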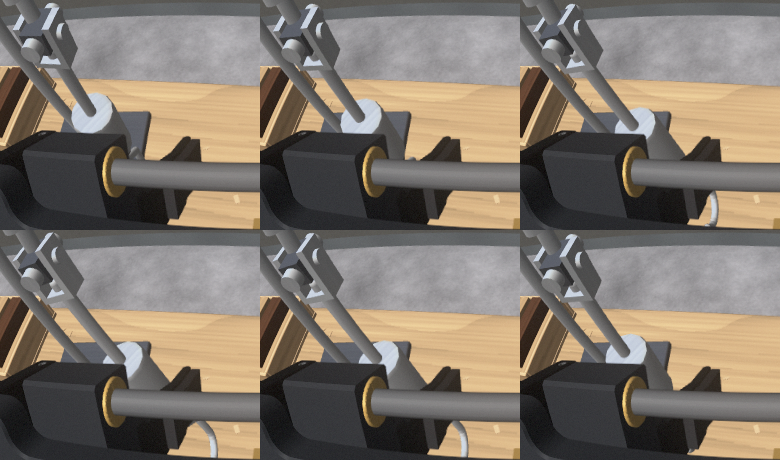

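```bash
python3 - <<'E'
from h import *
np.set_printoptions(precision=1,suppress=True)
s=telemetry.observe();pos,q=s['tool_pos'],s['tcp_rot']
for p in ((92,213),(125,227),(102,220)):
    o,d=wray(*p,pos,q); print(p,o+d*(388-o[2])/d[2])
print('pivot pin guess'); 
for p in ((50,140),(38,142)):
    o,d=wray(*p,pos,q); print(o+d*(450-o[2])/d[2])
R=Ro.from_quat(q)
for v in ((0,-58.5,5),(0,-58.5,14),(0,-43.5,14),(0,-58.5,-40)): print(v,pos+R.apply(v),wproj(pos+R.apply(v),pos,q))
E
```

```text
(92, 213) [629.6 160.8 388. ]
(125, 227) [623.4 138.6 388. ]
(102, 220) [626.1 153.1 388. ]
pivot pin guess
[621.6 144.1 450. ]
[621.  149.8 450. ]
(0, -58.5, 5) [620.9 122.3 358.9] (np.float64(170.86343355528717), np.float64(259.9297513534468))
(0, -58.5, 14) [627.5 122.6 352.8] (np.float64(175.7366967227321), np.float64(253.6351140199615))
(0, -43.5, 14) [628.4 107.6 353.1] (np.float64(201.29942905862634), np.float64(254.32795030833913))
(0, -58.5, -40) [588.  120.9 389.6] (np.float64(139.0576983372392), np.float64(301.93332562982744))
```

Emit:
step_arm --steps '[0,-0.03,0,0,0,0,0,-0.03,0,0,0,0,0,-0.03,0,0,0,0,0,-0.03,0,0,0,0,0,-0.03,0,0,0,0,0,-0.03,0,0,0,0,0,-0.03,0,0,0,0,0,-0.03,0,0,0,0,0,-0.03,0,0,0,0,0,-0.03,0,0,0,0,0,-0.03,0,0,0,0,0,-0.03,0,0,0,0,0,-0.03,0,0,0,0,0,-0.03,0,0,0,0,0,-0.03,0,0,0,0,0,-0.03,0,0,0,0,0,-0.03,0,0,0,0,0,-0.03,0,0,0,0,0,-0.03,0,0,0,0,0,-0.03,0,0,0,0]'

```text
clock: 14.5
tool_pos: [620.4, 69.8, 363.3]
tcp_rot: [0.916, 0.031, 0.399, -0.004]
wrist_force: [-0.5, 0.0, 0.5]
width: 86.9
```

```bash
python3 sway.py
```

```text
14.5 [620.43  69.76 363.28]
Fy [ 0.01  0.36  0.44  0.81 -0.02  0.27 -0.31 -0.11  0.12  0.31 -0.78 -1.05 -0.09 -0.36]
150 (np.int64(65), np.int64(95), 12); 165 (np.int64(47), np.int64(88), 34); 180 (np.int64(75), np.int64(99), 25); 200 (np.int64(87), np.int64(124), 38); 215 (np.int64(83), np.int64(148), 66); 225 (np.int64(84), np.int64(157), 74);
```

Emit:
step_arm --steps '[0,-0.03,0,0,0,0,0,-0.03,0,0,0,0,0,-0.03,0,0,0,0,0,-0.03,0,0,0,0,0,-0.03,0,0,0,0,0,-0.03,0,0,0,0,0,-0.03,0,0,0,0,0,-0.03,0,0,0,0,0,-0.03,0,0,0,0,0,-0.03,0,0,0,0,0,-0.03,0,0,0,0,0,-0.03,0,0,0,0,0,-0.03,0,0,0,0,0,-0.03,0,0,0,0,0,-0.03,0,0,0,0,0,-0.03,0,0,0,0,0,-0.03,0,0,0,0,0,-0.03,0,0,0,0,0,-0.03,0,0,0,0,0,-0.03,0,0,0,0]'

```text
clock: 17.2
tool_pos: [620.0, 75.7, 363.1]
tcp_rot: [0.916, 0.031, 0.399, -0.004]
wrist_force: [-0.0, 0.0, -0.0]
width: 87.3
```

```bash
python3 sway.py
```

```text
17.2 [620.04  75.74 363.11]
Fy [ 0.04  0.01 -0.87  0.51  0.   -0.97  0.53 -0.76  0.3  -0.31  0.24 -0.49  0.27 -0.69]
150 (np.int64(76), np.int64(107), 11); 165 (np.int64(60), np.int64(101), 23); 180 (np.int64(88), np.int64(110), 12); 200 (np.int64(100), np.int64(134), 34); 215 (np.int64(99), np.int64(157), 53); 225 (np.int64(97), np.int64(164), 67);
```

Emit:
step_arm --steps '[0,-0.03,0,0,0,0,0,-0.03,0,0,0,0,0,-0.03,0,0,0,0,0,-0.03,0,0,0,0,0,-0.03,0,0,0,0,0,-0.03,0,0,0,0,0,-0.03,0,0,0,0,0,-0.03,0,0,0,0,0,-0.03,0,0,0,0,0,-0.03,0,0,0,0,0,-0.03,0,0,0,0,0,-0.03,0,0,0,0,0,-0.03,0,0,0,0,0,-0.03,0,0,0,0,0,-0.03,0,0,0,0,0,-0.03,0,0,0,0,0,-0.03,0,0,0,0,0,-0.03,0,0,0,0,0,-0.03,0,0,0,0,0,-0.03,0,0,0,0]'

```text
clock: 19.9
tool_pos: [619.7, 81.7, 363.0]
tcp_rot: [0.916, 0.031, 0.399, -0.004]
wrist_force: [0.4, 0.4, 0.0]
width: 87.0
```

```bash
python3 sway.py
```

```text
19.9 [619.71  81.75 363.04]
Fy [ 0.39  0.15 -0.51  0.3  -0.16  0.56 -0.36 -0.1   0.44 -0.64 -0.23  0.16 -0.78 -0.37]
150 (np.int64(118), np.int64(119), 2); 165 (np.int64(81), np.int64(114), 3); 180 (np.int64(102), np.int64(120), 4); 200 (np.int64(114), np.int64(141), 11); 215 (np.int64(116), np.int64(165), 24); 225 (np.int64(113), np.int64(170), 38);
```

Emit:
step_arm --steps '[0,-0.04,0,0,0,0,0,-0.04,0,0,0,0,0,-0.04,0,0,0,0,0,-0.04,0,0,0,0,0,-0.04,0,0,0,0,0,-0.04,0,0,0,0,0,-0.04,0,0,0,0,0,-0.04,0,0,0,0,0,-0.04,0,0,0,0,0,-0.04,0,0,0,0,0,-0.04,0,0,0,0,0,-0.04,0,0,0,0,0,-0.04,0,0,0,0,0,-0.04,0,0,0,0,0,-0.04,0,0,0,0,0,-0.04,0,0,0,0,0,-0.04,0,0,0,0,0,-0.04,0,0,0,0,0,-0.04,0,0,0,0,0,-0.04,0,0,0,0]'

```text
clock: 22.6
tool_pos: [619.2, 89.7, 362.9]
tcp_rot: [0.916, 0.031, 0.399, -0.004]
wrist_force: [-0.6, -0.5, -0.4]
width: 86.9
```

```bash
cat > sway.py <<'E'
# n frames; optical track of hook patch by phase correlation against the first frame, in px
from h import *
import sys
np.set_printoptions(precision=2,suppress=True,linewidth=150)
n=int(sys.argv[1]) if len(sys.argv)>1 else 14
s=telemetry.observe();print(s['clock'],s['tool_pos'])
ims=[]
for i in range(n): ims.append(viewer.get_image('wrist'))
a=np.array(ims).astype(int); d=(a.max(0)-a.min(0)).max(2)
for r in (165,200,215,225):
    m=np.where(d[r-1:r+2,:220].mean(0)>30)[0]; print(r,(m.min(),m.max(),len(m)) if len(m) else None,end='; ')
np.savez('last.npz',ims=ims,pos=s['tool_pos'],q=s['tcp_rot'])
g=[cv2.cvtColor(i,6) for i in ims]
p0=cv2.goodFeaturesToTrack(g[0],60,.05,4,mask=(np.pad(np.ones((75,90),np.uint8),((165,180),(100,370)))))
tr=[]
for k in g:
    p,st,_=cv2.calcOpticalFlowPyrLK(g[0],k,p0,None); tr.append((p-p0)[:,0])
tr=np.array(tr); amp=np.ptp(tr,0).max(1); j=np.argsort(amp)[-6:]
print('\nmoving features',p0[j,0].tolist()); print(tr[:,j].mean(1).round(1).tolist())
E
python3 sway.py
```

```text
22.6 [619.21  89.71 362.86]
165 None; 200 None; 215 None; 225 None; 
moving features [[149.0, 224.0], [122.0, 233.0], [168.0, 211.0], [127.0, 212.0], [142.0, 196.0], [129.0, 167.0]]
[[0.0, 0.0], [0.10000000149011612, 0.0], [0.0, -0.0], [-0.0, -0.0], [-0.0, -0.0], [-0.0, 0.0], [-0.0, 0.0], [-0.0, 0.0], [-0.0, 0.0], [-0.0, 0.0], [-0.0, 0.0], [-0.0, 0.0], [-0.0, 0.0], [-0.0, 0.0]]
```

Emit:
step_arm --steps '[0,0.03,0,0,0,0,0,0.04,0,0,0,0,0,0.04,0,0,0,0,0,0.04,0,0,0,0,0,0.04,0,0,0,0,0,0.04,0,0,0,0,0,0.04,0,0,0,0,0,0.04,0,0,0,0,0,0.04,0,0,0,0,0,0.04,0,0,0,0,0,0.04,0,0,0,0,0,0.04,0,0,0,0,0,0.04,0,0,0,0,0,0.04,0,0,0,0,0,0.08,0,0,0,0,0,0.2,0,0,0,0,0,0.4,0,0,0,0,0,0.6,0,0,0,0]'

```text
clock: 25.1
tool_pos: [620.3, 71.2, 363.2]
tcp_rot: [0.916, 0.031, 0.399, -0.004]
wrist_force: [-1.1, -0.0, 1.0]
width: 87.1
```

```bash
python3 sway.py 10
```

```text
25.1 [620.33  71.17 363.24]
165 (np.int64(22), np.int64(91), 22); 200 (np.int64(20), np.int64(112), 24); 215 (np.int64(13), np.int64(155), 33); 225 (np.int64(8), np.int64(153), 33); 
moving features [[102.0, 210.0], [134.0, 205.0], [100.0, 220.0], [123.0, 220.0], [106.0, 193.0], [141.0, 220.0]]
[[0.0, 0.0], [-3.0, 0.0], [-2.200000047683716, 0.0], [-1.0, 0.0], [-0.10000000149011612, 0.10000000149011612], [0.6000000238418579, 0.10000000149011612], [1.0, 0.30000001192092896], [1.2999999523162842, 0.4000000059604645], [1.399999976158142, 0.4000000059604645], [1.2999999523162842, 0.4000000059604645]]
```

```bash
python3 sway.py 14
```

```text
25.6 [620.3   71.61 363.23]
165 (np.int64(59), np.int64(59), 1); 200 (np.int64(112), np.int64(112), 1); 215 (np.int64(103), np.int64(141), 6); 225 (np.int64(99), np.int64(141), 8); 
moving features [[106.0, 215.0], [142.0, 221.0], [101.0, 222.0], [115.0, 205.0], [125.0, 221.0], [139.0, 231.0]]
[[0.0, 0.0], [-0.20000000298023224, -0.10000000149011612], [-0.4000000059604645, -0.30000001192092896], [-0.6000000238418579, -0.4000000059604645], [-0.800000011920929, -0.6000000238418579], [-0.8999999761581421, -0.699999988079071], [-0.8999999761581421, -0.699999988079071], [-0.800000011920929, -0.6000000238418579], [-0.699999988079071, -0.5], [-0.6000000238418579, -0.30000001192092896], [-0.4000000059604645, -0.10000000149011612], [-0.30000001192092896, 0.0], [-0.20000000298023224, 0.10000000149011612], [-0.30000001192092896, 0.10000000149011612]]
```

Emit:
step_arm --steps '[-0.2,4.0,-0.12,0,0,0,-0.2,4.0,-0.12,0,0,0,-0.2,4.0,-0.12,0,0,0,-1.5,3.4,0,0,0,0,-1.5,3.4,0,0,0,0,-1.5,3.4,0,0,0,0,-1.5,3.4,0,0,0,0,-1.5,3.4,0,0,0,0,-1.5,3.4,0,0,0,0,-1.5,3.4,0,0,0,0,0,0,0,-3.4,0,3.2,0,0,0,-3.4,0,3.2,0,0,0,-3.4,0,3.2,0,0,0,0,0,0]'

```text
clock: 27.7
tool_pos: [564.1, -290.1, 290.6]
tcp_rot: [0.913, -0.081, 0.398, 0.044]
wrist_force: [-0.7, -0.3, 0.4]
width: 87.4
```

```bash
python3 - <<'E'
from h import *
np.set_printoptions(precision=3,suppress=True)
s=telemetry.observe(); im=viewer.get_image('wrist'); cv2.imwrite('pics/w4.png',im)
pos,q=s['tool_pos'],s['tcp_rot']; print(s['clock'],pos,q,s['joint_positions'])
print(Ro.from_quat(q).as_matrix())
print('ring pred',wproj([578.7,-293.8,185],pos,q),'handle top',wproj([578.7,-293.8,165],pos,q))
for a in (0,-5,-10,-15): 
    r=np.radians(a); print(a,[np.round(wproj([578.7-k*16*np.sin(r),-293.8+k*16*np.cos(r),185],pos,q)) for k in (-1,1)])
E
```

```text
27.7 [ 564.052 -290.148  290.567] [ 0.913 -0.081  0.398  0.044] [-0.001 -0.224  0.487  2.15  -0.325  0.417 -0.984]
[[ 0.67  -0.183  0.72 ]
 [-0.112 -0.983 -0.145]
 [ 0.734  0.016 -0.679]]
ring pred (np.float64(278.89730921861855), np.float64(298.4798443781121)) handle top (np.float64(278.6013324246372), np.float64(305.07208180420537))
0 [array([298., 295.]), array([260., 302.])]
-5 [array([298., 297.]), array([259., 300.])]
-10 [array([298., 298.]), array([259., 298.])]
-15 [array([298., 300.]), array([259., 297.])]
```

View pics/w4.png

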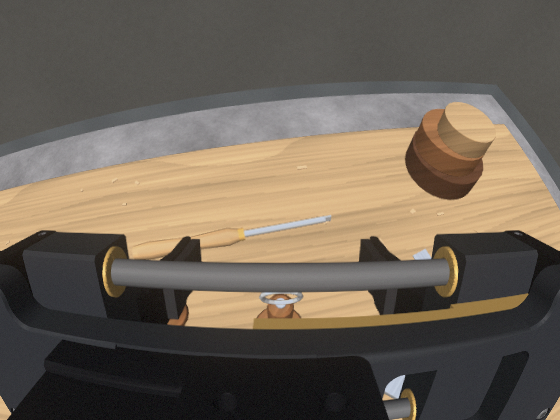

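Emit:
step_arm --steps '[-2.87,-0.03,2.47,0,0,0,-2.87,-0.03,2.47,0,0,0,-2.87,-0.03,2.47,0,0,0,-2.87,-0.03,2.47,0,0,0,-2.1,-0.03,1.8,0,0,0,-0.77,0,0.67,0,0,0,0,0,0,0,0,0]'

```text
clock: 28.45
tool_pos: [564.0, -284.6, 151.9]
tcp_rot: [0.912, -0.075, 0.401, 0.034]
wrist_force: [0.0, 0.9, -0.6]
width: 87.0
```

```bash
cat > st.py <<'E'
from h import *
np.set_printoptions(precision=3,suppress=True)
s=telemetry.observe(); print(s['clock'],s['tool_pos'],s['joint_positions'],s['wrist_force'],s['torque'],s['width'])
print(Ro.from_quat(s['tcp_rot']).as_matrix())
E
python3 st.py
```

```text
28.45 [ 563.985 -284.561  151.871] [-0.805 -0.089  1.374  2.324 -1.305  0.239  0.072] [ 0.034  0.86  -0.608] [ 0.153  0.845 -0.015] 87.0494684175826
[[ 0.667 -0.164  0.727]
 [-0.11  -0.986 -0.123]
 [ 0.737  0.002 -0.676]]
```

Emit:
step_arm --steps '[2.5,0,-2.4,0,0,0,2.5,0,-2.4,0,0,0,1,0,-1,0,-4,0,0,0,0,0,-4,0,0,0,0,0,0,0]'

```text
clock: 28.95
tool_pos: [565.5, -287.5, 193.8]
tcp_rot: [0.931, -0.079, 0.355, 0.023]
wrist_force: [1.1, 0.1, -0.4]
width: 86.9
```

```bash
python3 st.py
```

```text
28.95 [ 565.451 -287.493  193.755] [-0.22  -0.075  0.755  2.194 -0.599  0.381 -0.699] [ 1.058  0.079 -0.357] [ 0.139  0.694 -0.001] 86.894295614227
[[ 0.736 -0.163  0.658]
 [-0.13  -0.987 -0.099]
 [ 0.665 -0.012 -0.747]]
```

Emit:
step_arm --steps '[0,0,0,0,-5,0,-1.9,0.18,2.3,0,0,0,-1.9,0.18,2.3,0,0,0,-1.3,0.18,1.6,0,0,0,-0.6,0,0.7,0,0,0,0,0,0,0,0,0]'

```text
clock: 29.55
tool_pos: [558.2, -288.2, 100.4]
tcp_rot: [0.946, -0.079, 0.313, 0.019]
wrist_force: [-1.0, 0.1, -0.1]
width: 87.0
```

```bash
python3 st.py
```

```text
29.55 [ 558.234 -288.15   100.368] [-0.119  0.139  0.699  2.219 -1.021  0.385 -0.305] [-1.035  0.142 -0.083] [ 0.096  0.707 -0.058] 87.00680201216913
[[ 0.792 -0.161  0.589]
 [-0.138 -0.987 -0.085]
 [ 0.595 -0.014 -0.803]]
```

Emit:
step_arm --steps '[0.78,0.12,0.37,0,0,0,0.77,0.11,0.37,0,0,0,0,0,0,0,0,0]'

```text
clock: 29.85
tool_pos: [578.3, -292.6, 107.0]
tcp_rot: [0.946, -0.078, 0.315, 0.018]
wrist_force: [0.0, 0.2, -0.4]
width: 87.2
```

Emit:
step_arm --steps '[0,0,0,0,0,0,0,0,0,0,0,0,0,0,0,0,0,0,0,0,0,0,0,0,0,0,0,0,0,0,0,0,0,0,0,0,0,0,0,0,0,0,0,0,0,0,0,0]' --gripper 1 --grip_force 30

```text
clock: 30.65
tool_pos: [576.2, -291.9, 105.1]
tcp_rot: [0.946, -0.079, 0.314, 0.018]
wrist_force: [-0.1, -1.0, -0.1]
width: 31.1
```

```bash
python3 st.py
```

```text
30.65 [ 576.207 -291.912  105.149] [-0.116  0.17   0.693  2.178 -1.021  0.403 -0.326] [-0.093 -0.953 -0.138] [-0.263  0.769 -0.229] 31.06855874372042
[[ 0.791 -0.16   0.591]
 [-0.138 -0.987 -0.083]
 [ 0.596 -0.016 -0.803]]
```

Emit:
step_arm --steps '[0,0,0,0,0,0,0,0,0,0,0,0,0,0,0,0,0,0]'

```text
clock: 30.95
tool_pos: [576.1, -292.1, 105.1]
tcp_rot: [0.946, -0.079, 0.314, 0.018]
wrist_force: [-0.7, -0.7, 0.3]
width: 24.2
```

```bash
python3 - <<'E'
exec(open('st.py').read())
im=viewer.get_image('wrist'); cv2.imwrite('w5.png',im)
pos,q=s['tool_pos'],s['tcp_rot']; print('ring pred',wproj([578.7,-293.8,185],pos,q))
E
```

```text
30.95 [ 576.129 -292.06   105.129] [-0.116  0.17   0.693  2.178 -1.021  0.403 -0.326] [-0.655 -0.724  0.303] [-0.108  0.806 -0.137] 24.153409573912228
[[ 0.791 -0.16   0.59 ]
 [-0.138 -0.987 -0.083]
 [ 0.596 -0.016 -0.803]]
ring pred (np.float64(279.7162988436137), np.float64(193.46313434554733))
```

Emit:
step_arm --steps '[0.3,0,-0.4,0,0,0,0.6,0,-0.8,0,0,0,0.9,0,-1.2,0,0,0,1.5,0,-2.0,0,0,0,1.8,0,-2.4,0,0,0,1.8,0,-2.4,0,0,0,1.2,0,-1.6,0,0,0,0.4,0,-0.5,0,0,0,0,0,0,0,0,0]'

```text
clock: 31.9
tool_pos: [576.6, -293.8, 246.5]
tcp_rot: [0.946, -0.078, 0.314, 0.017]
wrist_force: [0.3, 0.0, -4.3]
width: 24.3
```

```bash
python3 - <<'E'
exec(open('st.py').read())
F=[]
for i in range(3): im=viewer.get_image('wrist'); F.append(telemetry.observe()['wrist_force'])
print(np.mean(F,0))
cv2.imwrite('pics/w6.png',cv2.resize(im[120:330,170:390],None,fx=2.7,fy=2.7,interpolation=2))
E
```

```text
31.9 [ 576.635 -293.83   246.453] [-0.268 -0.087  0.774  2.037 -0.3    0.589 -1.013] [ 0.303  0.003 -4.283] [ 0.253  1.283 -0.051] 24.3416256147415
[[ 0.791 -0.159  0.591]
 [-0.137 -0.987 -0.082]
 [ 0.596 -0.016 -0.803]]
[-0.296 -0.159 -4.425]
```

View pics/w6.png

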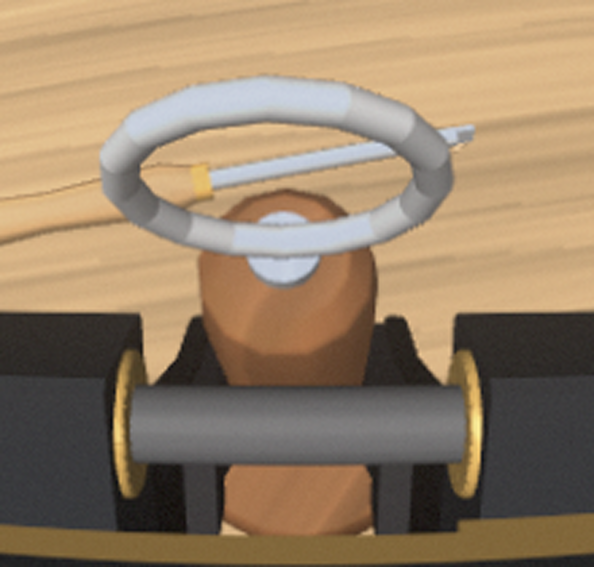

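```bash
python3 - <<'E'
from h import *
np.set_printoptions(precision=1,suppress=True)
s=telemetry.observe(); pos,q=s['tool_pos'],s['tcp_rot']; R=Ro.from_quat(q)
o,d=wray(272.6,181.5,pos,q); d/=np.linalg.norm(d)
for D in (85,89,93): print('ring tool',R.inv().apply(o+d*D-pos),'world',o+d*D)
z=np.load('last.npz'); im=z['ims'][7]; p,qq=z['pos'],z['q']
hsv=im.astype(int); m=((hsv.min(2)>165)&(hsv[...,0]>=hsv[...,2])).astype(np.uint8); m[:150]=0;m[245:]=0;m[:,:60]=0;m[:,190:]=0
n,l,st,c=cv2.connectedComponentsWithStats(m)
for i in range(1,n):
    if st[i,4]>60:
        o,d=wray(*c[i],p,qq); print(st[i],c[i],o+d*(388-o[2])/d[2])
print('pred lid',wproj([622,150,388],p,qq))
E
```

```text
ring tool [ 53.6  -1.8 -65.2] world [ 580.3 -293.9  328.6]
ring tool [ 53.   -1.9 -61.2] world [ 582.1 -294.1  325. ]
ring tool [ 52.3  -2.  -57.3] world [ 583.9 -294.2  321.4]
[133 150  24  15 190] [143.1 156.5] [666.9 150.3 388. ]
[ 60 155  19  11 106] [ 67.5 161.1] [663.  202.7 388. ]
[ 99 203  43  38 833] [123.  221.4] [625.6 148.2 388. ]
pred lid (np.float64(117.75212021850604), np.float64(227.56383971669362))
```

Emit:
step_arm --steps '[-0.25,-1.5,-0.15,0,0,0,-0.46,-2.8,-0.29,0,0,0,-0.6,-3.6,-0.37,0,0,0,-0.6,-3.6,-0.37,0,0,0,-0.6,-3.6,-0.37,0,0,0,-0.6,-3.6,-0.37,0,0,0,-0.6,-3.6,-0.37,0,0,0,-0.6,-3.6,-0.37,0,0,0,-0.6,-3.6,-0.37,0,0,0,-0.6,-3.6,-0.37,0,0,0,-0.6,-3.6,-0.37,0,0,0,-0.5,-3.0,-0.31,0,0,0,-0.36,-2.2,-0.23,0,0,0,-0.23,-1.4,-0.14,0,0,0,0,0,0,2.6,0,-3.5,0,0,0,2.6,0,-3.5,0,0,0,2.6,0,-3.5,0,0,0,0,0,0]'

```text
clock: 33.85
tool_pos: [562.0, 145.2, 244.0]
tcp_rot: [0.949, 0.029, 0.314, -0.018]
wrist_force: [-1.0, 0.4, -4.1]
width: 24.1
```

```bash
python3 st.py
```

```text
33.85 [562.015 145.165 243.983] [-0.267 -0.19  -0.177  2.156  0.327  0.593 -2.178] [-1.009  0.447 -4.144] [-0.112  1.352 -0.046] 24.106542953417332
[[ 0.802  0.067  0.594]
 [ 0.044 -0.998  0.052]
 [ 0.596 -0.016 -0.803]]
```

Emit:
step_arm --steps '[-0.8,0.02,1.1,0,0,0,-1.25,0.03,1.69,0,0,0,-1.1,0.03,1.5,0,0,0,-0.6,0.02,0.8,0,0,0,0,0,0,0,0,0,0,0,0,0,0,0]'

```text
clock: 34.45
tool_pos: [563.3, 147.1, 183.0]
tcp_rot: [0.948, 0.03, 0.315, -0.018]
wrist_force: [0.2, -0.1, -3.9]
width: 24.2
```

```bash
python3 - <<'E'
exec(open('st.py').read())
pos,q=s['tool_pos'],s['tcp_rot']; R=Ro.from_quat(q)
ims=[viewer.get_image('wrist') for i in range(10)]
np.savez('pre.npz',ims=ims,pos=pos,q=q)
a=np.array(ims[1:]).astype(int); d=(a.max(0)-a.min(0)).max(2); ys,xs=np.where(d>40); print(len(xs))
ring=pos+R.apply([53,-2,-62]); print('ring',ring,wproj(ring,pos,q))
for n,X in dict(seat=(623,150.5,250),tip=(607,149.5,266),piv=(623,150.5,450),barreltop=(623,150.5,388),coll=(623,150.5,332)).items(): print(n,wproj(X,pos,q))
cv2.imwrite('pics/w7.png',cv2.resize(ims[-1][0:260,150:410],None,fx=2.3,fy=2.3,interpolation=2))
E
```

```text
34.45 [563.293 147.087 182.967] [-0.236 -0.115 -0.22   2.231  0.455  0.457 -2.323] [ 0.165 -0.127 -3.887] [-0.103  1.168 -0.038] 24.20152975596833
[[ 0.8    0.068  0.597]
 [ 0.045 -0.998  0.053]
 [ 0.599 -0.016 -0.801]]
1935
ring [568.554 148.164 264.381] (np.float64(272.7583517846647), np.float64(181.86104083460555))
seat (np.float64(279.0808187675199), np.float64(77.06855828166678))
tip (np.float64(277.8425337099591), np.float64(76.54476720155958))
piv (np.float64(261.35090638072546), np.float64(-450.6067324440372))
barreltop (np.float64(266.85235799400607), np.float64(-319.84867937194383))
coll (np.float64(272.9849212819662), np.float64(-137.9878216371817))
```

View pics/w7.png

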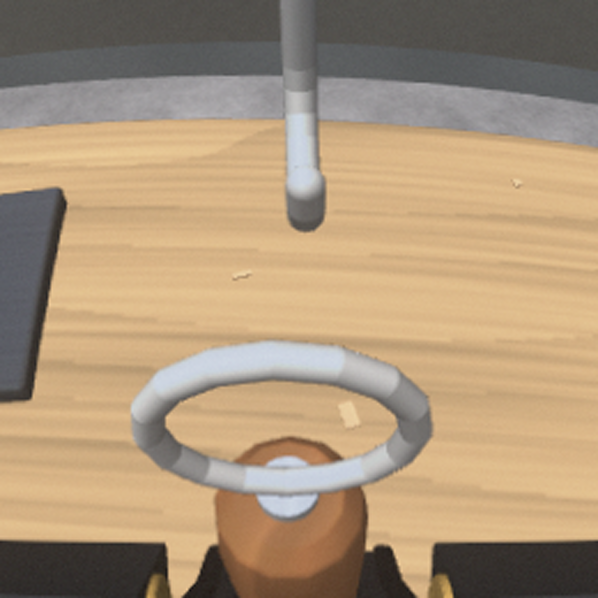

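```bash
python3 - <<'E'
from h import *
np.set_printoptions(precision=1,suppress=True)
z=np.load('pre.npz'); pos,q=z['pos'],z['q']; s=telemetry.observe(); print(s['clock'],s['tool_pos']); p2=s['tool_pos']
for v in (73,76,79):
    o,d=wray(282.6,v,p2,q); print(v,o+d*(266-o[2])/d[2])
o,d=wray(282.6,100,p2,q); print('front-low',o+d*(604-o[0])/d[0])
a=z['ims'].astype(int)
g=[cv2.cvtColor(i,6)[:130,240:320] for i in z['ims']]
w=cv2.createHanningWindow((80,130),cv2.CV_32F)
T=g[0][60:110,30:60]
for k in g: print(cv2.minMaxLoc(cv2.matchTemplate(k,T,5))[3],end=' ')
E
```

```text
34.95 [563.3 146.8 183.2]
73 [609.1 147.8 266. ]
76 [607.6 147.7 266. ]
79 [606.1 147.6 266. ]
front-low [604.  147.5 257.8]
(30, 60) (29, 61) (28, 61) (27, 61) (27, 60) (27, 60) (27, 60) (28, 60) (29, 60) (29, 60)
```

Emit:
step_arm --steps '[0.47,0.04,0.54,0,0,0,0.47,0.04,0.54,0,0,0,0.47,0.04,0.54,0,0,0,0.47,0.04,0.54,0,0,0,0,0,0,0,0,0,0.21,0.013,0.16,0,0,0,0.21,0.013,0.16,0,0,0,0.21,0.013,0.16,0,0,0,0.21,0.013,0.16,0,0,0,0.21,0.013,0.16,0,0,0,0.21,0.013,0.16,0,0,0,0,0,0,0,0,0,0,0,0,0,0,0]'

```text
clock: 36.25
tool_pos: [607.1, 147.4, 176.7]
tcp_rot: [0.948, 0.03, 0.315, -0.018]
wrist_force: [-0.4, -0.3, -4.4]
width: 24.1
```

```bash
python3 - <<'E'
exec(open('st.py').read())
pos,q=s['tool_pos'],s['tcp_rot']; R=Ro.from_quat(q)
F=[]
for i in range(8): im=viewer.get_image('wrist'); F.append(telemetry.observe()['wrist_force'])
print('F',np.mean(F,0)); ring=pos+R.apply([53,-2,-62]); print('ring',ring,wproj(ring,pos,q),'tip',wproj((607.5,147.8,266),pos,q))
cv2.imwrite('pics/w8.png',cv2.resize(im[0:260,150:410],None,fx=2.3,fy=2.3,interpolation=2))
E
```

```text
36.25 [607.081 147.414 176.737] [-0.221 -0.016 -0.199  2.155  0.48   0.43  -2.31 ] [-0.357 -0.333 -4.439] [-0.072  1.317 -0.016] 24.105265176125968
[[ 0.8    0.068  0.597]
 [ 0.045 -0.998  0.053]
 [ 0.599 -0.016 -0.801]]
F [-0.082  0.207 -4.145]
ring [612.324 148.508 258.151] (np.float64(272.75825643541117), np.float64(181.86015235641514)) tip (np.float64(272.96694806470975), np.float64(184.9688686043898))
```

View pics/w8.png

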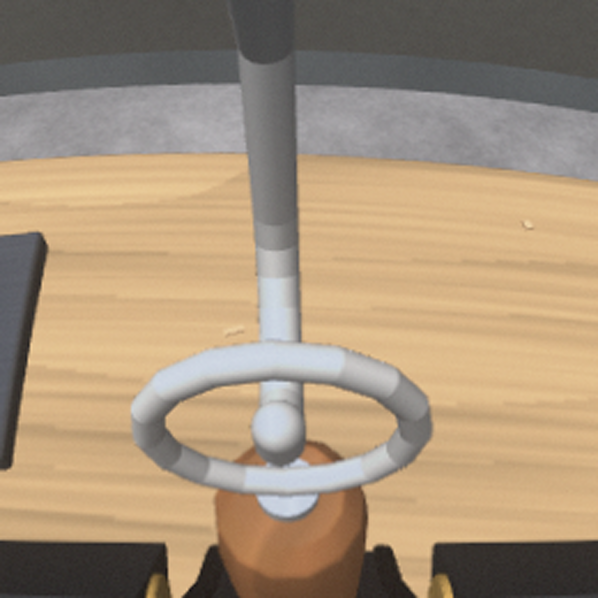

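Emit:
step_arm --steps '[0.09,0,0.215,0,0,0,0.09,0,0.215,0,0,0,0.09,0,0.215,0,0,0,0.09,0,0.215,0,0,0,0.09,0,0.215,0,0,0,-0.072,0.002,0.096,0,0,0,-0.072,0.002,0.096,0,0,0,-0.072,0.002,0.096,0,0,0,-0.072,0.002,0.096,0,0,0,-0.072,0.002,0.096,0,0,0,-0.072,0.002,0.096,0,0,0,-0.072,0.002,0.096,0,0,0,-0.072,0.002,0.096,0,0,0,-0.072,0.002,0.096,0,0,0,-0.072,0.002,0.096,0,0,0,0,0,0,0,0,0]'

```text
clock: 38.25
tool_pos: [617.0, 148.2, 158.7]
tcp_rot: [0.948, 0.03, 0.315, -0.018]
wrist_force: [0.6, 0.6, -4.3]
width: 24.5
```

```bash
cat > f.py <<'E'
from h import *
np.set_printoptions(precision=2,suppress=True)
F=[];ims=[]
for i in range(8): ims.append(viewer.get_image('wrist')); F.append(telemetry.observe()['wrist_force'])
s=telemetry.observe(); pos,q=s['tool_pos'],s['tcp_rot']
print(s['clock'],pos,'F',np.mean(F,0),'w',s['width'],'ring',pos+Ro.from_quat(q).apply([53,-2,-62]))
E
python3 f.py
```

```text
38.65 [617.1  148.23 158.95] F [-0.1  -0.03 -3.92] w 23.953869390778646 ring [622.33 149.32 240.37]
```

Emit:
step_arm --steps '[-0.06,0.002,0.08,0,0,0,-0.06,0.002,0.08,0,0,0,-0.06,0.002,0.08,0,0,0,-0.06,0.002,0.08,0,0,0,-0.06,0.002,0.08,0,0,0,-0.06,0.002,0.08,0,0,0,-0.06,0.002,0.08,0,0,0,-0.06,0.002,0.08,0,0,0,-0.06,0.002,0.08,0,0,0,-0.06,0.002,0.08,0,0,0,0,0,0,0,0,0]'

```text
clock: 39.75
tool_pos: [617.1, 148.2, 148.9]
tcp_rot: [0.948, 0.03, 0.315, -0.018]
wrist_force: [-0.2, -0.4, -2.3]
width: 24.1
```

```bash
python3 f.py
```

```text
40.15 [617.13 148.16 148.96] F [ 0.1  -0.01 -1.96] w 23.891515497745356 ring [622.35 149.25 230.37]
```

Emit:
step_arm --steps '[-0.048,0.001,0.064,0,0,0,-0.048,0.001,0.064,0,0,0,-0.048,0.001,0.064,0,0,0,-0.048,0.001,0.064,0,0,0,-0.048,0.001,0.064,0,0,0,-0.048,0.001,0.064,0,0,0,-0.048,0.001,0.064,0,0,0,-0.048,0.001,0.064,0,0,0,0,0,0,0,0,0]'

```text
clock: 41.05
tool_pos: [617.1, 148.2, 142.5]
tcp_rot: [0.948, 0.03, 0.315, -0.018]
wrist_force: [0.4, -0.4, -0.4]
width: 24.4
```

```bash
python3 f.py
```

```text
Traceback (most recent call last):
  File "f.py", line 4, in <module>
    for i in range(8): ims.append(viewer.get_image('wrist')); F.append(telemetry.observe()['wrist_force'])
                                  ~~~~~~~~~~~~~~~~^^^^^^^^^
ValueError: 200 camera calls are used up
```

Emit:
step_arm --steps '[0,0,0,0,0,0]'

```text
clock: 41.5
tool_pos: [617.1, 148.2, 142.6]
tcp_rot: [0.948, 0.03, 0.315, -0.018]
wrist_force: [-0.4, -0.5, 0.2]
width: 24.3
```

Emit:
step_arm --steps '[0,0,0,0,0,0]'

```text
clock: 41.6
tool_pos: [617.1, 148.2, 142.5]
tcp_rot: [0.948, 0.03, 0.315, -0.018]
wrist_force: [0.9, 0.1, 0.2]
width: 24.2
```

Emit:
step_arm --steps '[0,0,0,0,0,0]'

```text
clock: 41.7
tool_pos: [617.1, 148.1, 142.5]
tcp_rot: [0.948, 0.03, 0.315, -0.018]
wrist_force: [0.1, 0.1, 0.2]
width: 24.1
```

Emit:
step_arm --steps '[0,0,0,0,0,0]'

```text
clock: 41.8
tool_pos: [617.1, 148.2, 142.5]
tcp_rot: [0.948, 0.03, 0.315, -0.018]
wrist_force: [-0.1, 1.2, 0.2]
width: 24.2
```

Emit:
step_arm --steps '[0,0,0,0,0,0]'

```text
clock: 41.9
tool_pos: [617.1, 148.2, 142.5]
tcp_rot: [0.948, 0.03, 0.315, -0.018]
wrist_force: [0.5, 0.4, -0.4]
width: 24.2
```

Emit:
step_arm --steps '[0,0,0,0,0,0]'

```text
clock: 42.0
tool_pos: [617.1, 148.2, 142.5]
tcp_rot: [0.948, 0.03, 0.315, -0.018]
wrist_force: [0.1, 1.2, -0.5]
width: 24.1
```

Emit:
step_arm --steps '[0,0,0,0,0,0,0,0,0,0,0,0,0,0,0,0,0,0,0,0,0,0,0,0]' --gripper 1 --grip_force 10

```text
clock: 42.4
tool_pos: [617.1, 148.1, 142.5]
tcp_rot: [0.948, 0.03, 0.315, -0.018]
wrist_force: [-0.4, 0.3, -1.1]
width: 24.7
```

Emit:
step_arm --steps '[0,0,0,0,0,0,0,0,0,0,0,0,0,0,0,0,0,0,0,0,0,0,0,0,0,0,0,0,0,0,0,0,0,0,0,0]' --grip_force 3

```text
clock: 43.0
tool_pos: [617.1, 148.2, 142.5]
tcp_rot: [0.948, 0.03, 0.315, -0.018]
wrist_force: [-0.6, 0.2, -0.2]
width: 24.9
```

Emit:
step_arm --steps '[0,0,0,0,0,0]'

```text
clock: 43.1
tool_pos: [617.1, 148.2, 142.5]
tcp_rot: [0.948, 0.03, 0.315, -0.018]
wrist_force: [0.0, -0.9, -0.2]
width: 24.9
```

Emit:
step_arm --steps '[0,0,0,0,0,0]'

```text
clock: 43.2
tool_pos: [617.1, 148.2, 142.5]
tcp_rot: [0.948, 0.03, 0.315, -0.018]
wrist_force: [0.8, 1.0, -0.1]
width: 24.7
```

Emit:
step_arm --steps '[0,0,0,0,0,0]'

```text
clock: 43.3
tool_pos: [617.1, 148.2, 142.5]
tcp_rot: [0.948, 0.03, 0.315, -0.018]
wrist_force: [0.0, 0.1, 0.3]
width: 25.0
```

Emit:
step_arm --steps '[0,0,0,0,0,0,0,0,0,0,0,0,0,0,0,0,0,0,0,0,0,0,0,0,0,0,0,0,0,0,0,0,0,0,0,0,0,0,0,0,0,0,0,0,0,0,0,0]' --gripper 0.38

```text
clock: 44.1
tool_pos: [617.1, 148.2, 142.5]
tcp_rot: [0.948, 0.03, 0.315, -0.018]
wrist_force: [0.3, 0.4, -0.0]
width: 27.1
```

Emit:
step_arm --steps '[0,0,0,0,0,0,0,0,0,0,0,0,0,0,0,0,0,0,0,0,0,0,0,0,0,0,0,0,0,0,0,0,0,0,0,0]' --gripper 0.28

```text
clock: 44.7
tool_pos: [617.1, 148.2, 142.5]
tcp_rot: [0.948, 0.03, 0.315, -0.018]
wrist_force: [-0.1, -0.8, -0.2]
width: 30.9
```

Emit:
step_arm --steps '[0,0,0,0,0,0,0,0,0,0,0,0,0,0,0,0,0,0,0,0,0,0,0,0,0,0,0,0,0,0,0,0,0,0,0,0,0,0,0,0,0,0,0,0,0,0,0,0,0,0,0,0,0,0,0,0,0,0,0,0]' --gripper -1

```text
clock: 45.7
tool_pos: [617.1, 148.2, 142.5]
tcp_rot: [0.948, 0.03, 0.315, -0.018]
wrist_force: [-0.5, -0.3, 0.3]
width: 86.4
```

Emit:
step_arm --steps '[-0.4,-0.03,-0.3,0,0,0,-0.64,-0.05,-0.48,0,0,0,-0.8,-0.07,-0.6,0,0,0,-0.8,-0.07,-0.6,0,0,0,-0.8,-0.07,-0.6,0,0,0,0,0,-1.5,0,0,0,0,0,-1.5,0,0,0,0,0,-1.5,0,0,0,0,0,0,0,0,0]'

```text
clock: 46.6
tool_pos: [546.7, 146.2, 180.4]
tcp_rot: [0.948, 0.03, 0.317, -0.019]
wrist_force: [0.8, -0.3, -0.2]
width: 86.7
```

```bash
python3 st.py
```

```text
46.6 [546.735 146.207 180.449] [-0.267 -0.149 -0.205  2.268  0.468  0.457 -2.35 ] [ 0.768 -0.33  -0.197] [-0.047  0.641  0.038] 86.67560985920124
[[ 0.798  0.068  0.599]
 [ 0.045 -0.998  0.054]
 [ 0.601 -0.016 -0.799]]
```

Emit:
step_arm --steps '[0,0,0,0,0,0,0,0,0,0,0,0,0,0,0,0,0,0,0,0,0,0,0,0,0,0,0,0,0,0,0,0,0,0,0,0,0,0,0,0,0,0,0,0,0,0,0,0,0,0,0,0,0,0,0,0,0,0,0,0,0,0,0,0,0,0,0,0,0,0,0,0,0,0,0,0,0,0,0,0,0,0,0,0,0,0,0,0,0,0]'

```text
clock: 48.1
tool_pos: [547.1, 145.8, 178.6]
tcp_rot: [0.948, 0.03, 0.315, -0.018]
wrist_force: [0.3, 0.5, 0.6]
width: 86.8
```

```bash
python3 -c "
from bench import job_done,telemetry
s=telemetry.observe(); print(s['clock'],s['wrist_force'],s['width']); print(job_done())"
```

```text
48.1 [0.29612114 0.52533016 0.55574867] 86.763778248664
the job is handed in; nothing more can be done
None
```

The mallet was hung by its ring on the drop hook and the job handed in at 48.1 s. I have no picture of it hanging, because the camera calls ran out just before release.

- **Stilling:** I eased the back of a finger in from the side until the hook rested against it, then backed off slowly. The wrist camera then showed a residual swing of about 0.5 px, roughly 0.005 rad.
- **Threading:** The last picture I viewed, taken before lowering, showed the hook's point through the ring and centred in it.
- **Lowering:** The downward force on the wrist went from about -4.1 N to about 0 N (-0.1 N mean over six readings, noise about ±0.5 N). So the spring arm carried the full weight before I let go.
- **Letting go:** I cut the grip to 3 N, opened the fingers in steps, and backed away with no contact force. The gripper was empty and clear, about 70 mm back, when I handed in.

- **Not seen:** How quietly the mallet hangs, and that the other things stayed put, rest on the force readings and the planned clearances.
- **Grip angle:** The arm could not hold the 45° lean at the mallet's height, so I gripped the handle at about 37° instead.

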